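# Dust off a stone with a two-speed air duster

## Task

Take the cordless air duster by its barrel and lay it in the wooden rest on the board, its nozzle pointing at the stone in the three-walled bay, and let go of it. Then take it again across grip and trigger as it lies in the rest: squeeze the trigger to its pressure point and hold the gentle first speed for about a second, then squeeze on past that point to the second speed and hold it nearly all the way in for about two seconds. Let go so that the trigger springs right out, leave the duster in the rest, do not let it blow anywhere but in the rest, and leave the other things on the bench where they are.

Things in the scene. Friction and masses are not known exactly. Their poses are not given: they have to be found in the camera images.
- duster: Loose pistol-shaped cordless air duster, 0.3 kg, on its side: barrel and grip level. Origin: on the underside below the barrel's axis; x along the barrel to the nozzle, z up; the grip leaves towards -y. Grey box-shaped barrel x -60 to 70, y -20 to 20, z 0 to 40 mm, then a dark nozzle cone to x 130 (radius 15 to 8). Balance point near x 15, y -15.
- barrel_grip (a point): Free place to pinch the barrel across its 40 mm width: the middle of the barrel at x 30, y 0, z 20 mm in the duster's frame, ahead of the trigger; about 12 mm free to either side along x.
- grip_back (a point): Middle of the back face of the black grip, opposite the trigger: x -55, y -47, z 20 mm in the duster's frame. The grip is 32 mm deep (x -55 to -23), runs from the barrel to y -105, z 4 to 36; its foot fills x -62 to -10, y -105 to -130, z 0 to 40.
- trigger_front (a point): Middle of the front face of the bare-metal trigger in front of the grip (y -28 to -66, z 8 to 32); out, it is at x 7, y -47, z 20 mm in the duster's frame, and it moves with the trigger. From grip back to trigger front: 62 mm out, 54 mm at the pressure point, 46 mm fully in.
- first_stage (a joint): First-stage travel of the trigger, m: 0 = out, 0.008 = at the pressure point. The trigger slides straight back towards the grip (-x of the duster). Spring: about 2 N to start, 5 N at 0.008. It is a spring return.
- second_stage (a joint): Second-stage travel of the trigger, m, beyond the first stage: 0 until the pressure point is overcome, 0.008 = fully in against the stop. At the pressure point the trigger stands still until the squeeze exceeds 13 N; it then yields, needing 18 N at 0.008. It is a spring return.
- nozzle_tip (a point): Centre of the nozzle's mouth, at x 130, y 0, z 20 mm in the duster's frame.
- station: Fixed grey board x -95 to 305, y -150 to 115, 12 mm thick, with the wooden rest and the bay. Origin: on the table under the rest's middle; x along the rest to the bay, z up. A duster well in the rest has its origin at x 0, y 0, z 30 mm of this frame and the same axes; it has 6 mm play either way in x and 5 mm in y.
- rest (a point): Middle of the flat pad the barrel lies on, x 4, y 0, z 30 mm on the board. Pad under the foot: x -61 to -11, y -131 to -107, same height; open below grip and trigger down to the board. Walls, tops at z 55: rear wall x -74 to -66, |y| below 15; two cheeks x 56 to 84, inner faces at y +25 and -25, ending in stops (x 76 to 84) with 41 mm between for the nozzle.
- bay (a point): Floor middle of the three-walled plywood bay: x 238, y 0, z 12 mm on the board. Walls to z 92, x 180 to 300, |y| to 70, open above and towards the rest; a grey fixed stone about 80 mm wide and 60 mm high stands in it.
- jar: Bystander: brown jar with blue cap, 76 mm across, 150 mm high; origin under its middle.
- dish: Bystander: open glass dish 84 mm across, 45 mm high; origin under its middle. The white tub, grey bowl and steel tin farther out stand fast and are not touched.
- brush: Bystander: paintbrush lying on the board beside the rest, on its +y side, along x at about y 92 mm; origin under its middle.

How it is judged (in metres and radians):
On the way, in this order (a step that is already met when the one before it is completed fails the run):
1. the duster lies in the rest, nozzle towards the bay, trigger out, and the fingers have let go of it (x of duster in the frame of station between -0.012 and 0.012 m and y of duster in the frame of station between -0.01 and 0.01 m and z of duster in the frame of station between 0.024 and 0.036 m and y of nozzle_tip in the frame of station between -0.014 and 0.014 m and x of nozzle_tip in the frame of station above 0.11 m and angle between duster's own z axis and vertical below 0.08 rad and contact force between the fingers and duster below 0.1 N and value of joint first_stage below 0.002 m), for 0.2 s.
2. in the rest, the trigger is held at its pressure point (first stage at least 6 mm in, second stage less than 2 mm) for 0.6 s (x of duster in the frame of station between -0.012 and 0.012 m and y of duster in the frame of station between -0.01 and 0.01 m and z of duster in the frame of station between 0.024 and 0.036 m and y of nozzle_tip in the frame of station between -0.014 and 0.014 m and x of nozzle_tip in the frame of station above 0.11 m and angle between duster's own z axis and vertical below 0.08 rad and value of joint first_stage above 0.006 m and value of joint second_stage below 0.002 m), for 0.6 s.
3. in the rest, the trigger is held past the pressure point (second stage at least 5 mm in) for 1.2 s (x of duster in the frame of station between -0.012 and 0.012 m and y of duster in the frame of station between -0.01 and 0.01 m and z of duster in the frame of station between 0.024 and 0.036 m and y of nozzle_tip in the frame of station between -0.014 and 0.014 m and x of nozzle_tip in the frame of station above 0.11 m and angle between duster's own z axis and vertical below 0.08 rad and value of joint second_stage above 0.005 m), for 1.2 s.
At the end, for the whole second after the job is handed in: The duster lies still in the rest (origin within 12 mm along and 10 mm across of its place there and 6 mm in height, nozzle towards the bay within 14 mm of the centre line, level within 0.08 rad), both trigger stages out to within 1.5 mm, and the fingers off it (x of duster in the frame of station between -0.012 and 0.012 m and y of duster in the frame of station between -0.01 and 0.01 m and z of duster in the frame of station between 0.024 and 0.036 m and y of nozzle_tip in the frame of station between -0.014 and 0.014 m and x of nozzle_tip in the frame of station above 0.11 m and angle between duster's own z axis and vertical below 0.08 rad and contact force between the fingers and duster below 0.1 N and value of joint each of first_stage, second_stage below 0.0015 m and linear speed of duster below 0.02 m/s); the robot touches nothing.
It fails at once if the duster blows (trigger pressed more than 3 mm) while it is not in the rest (value of joint any of first_stage, second_stage above 0.003 m and not (x of duster in the frame of station between -0.012 and 0.012 m and y of duster in the frame of station between -0.01 and 0.01 m and z of duster in the frame of station between 0.024 and 0.036 m and y of nozzle_tip in the frame of station between -0.014 and 0.014 m and x of nozzle_tip in the frame of station above 0.11 m and angle between duster's own z axis and vertical below 0.08 rad)).
It fails at once if the jar, the dish or the brush is pushed more than 40 mm (distance of any of jar, dish, brush from where it was at the start of the episode above 0.04 m).
It also fails if it takes over 64 s, if anything falls off the work surface, if the arm or the gripper's body presses on something with over 40 N, if the wrist force passes 120 N, or if a joint passes its speed limit or range.

## Robot

A 6-joint arm with a two-finger parallel gripper is mounted at the origin on the work surface. World frame = base frame: x ahead of the robot, y to its left, z up, the work surface at z = 0. Lengths are in mm, angles in rad, forces in N, time in s.
With the tool pointing down it reaches from about 350 to 775 mm from the base axis. Payload 7.3 kg.
Tool frame: the origin (TCP) lies at the very end of the fingers, on their centre line; the grasp point (between the pads) lies 19 mm behind it; z points along the fingers, y is the line along which they close (so a half turn about z gives the same grasp; the last joint's range is limited). The gripper opens to 92 mm and grips with 3 to 60 N. Pads are 19 mm wide; open, the fingers measure 130 mm over their backs; the gripper's body (75 mm by 190 mm) begins 47 mm behind the grasp point.
Start: joints at [1.141, 0.342, 1.524, -0, 1.275, -0.146], TCP at [146.988, 504.023, 226.741] pointing down, gripper open.
Joint ranges: [-2.53, 2.53], [-0.77, 2.02], [0.04, 2.7], [-1, 4.14], [0.28, 2.66], [-3.11, 3.11]. Speed limits (rad/s): [2.57, 2.57, 3.14, 3.14, 3.14, 3.14].

## Interface

Orientations are given as [roll, pitch, yaw] about the fixed x, y, z axes, in that order (R = Rz(yaw) Ry(pitch) Rx(roll)).
In Python, from plant import * gives the robot as it stands.
- The arm moves only by the tool arm_command, never from a script. Its arguments are lists of equal length, an entry for each row: "gripper": the finger opening in mm, from 0 to 91.8; "dp": the shift along the tool's x, y, z in units of 25 mm (1.0 is 25 mm), a list of three; "twist": the turn about the tool's z in units of 5 degrees (1.0 is 5 degrees). A call has exactly 5 rows; each row shifts and turns the commanded pose from where the row before left it, along the tool's axes as they then stand; what a row does not reach is not made up. A row lasts 1/8 s, in which the tool goes at most 62.5 mm and 10.7 degrees, less where a joint would pass 70% of its speed; a pose out of reach is approached as far as the arm can. A call is refused whole if a number of a shift passes 1 or a number of a turn 1, either way. A call with a gripper value outside its range is refused whole. The fingers move at their own pace and stop on an object; the grip force is fixed at half the most. Time passes only in rows, so rows that do not move let the fingers close, or fill a call up. It gives the time, the measured TCP pose, the force, the opening and the grip force at its end, in the units of the state.
- get_obs(): the state, without advancing time (a new reading comes with each control period).
- capture(name): name is "scene" or "top" or "wrist"; returns the picture (420x560x3 uint8, red, green, blue); there is no depth.
- get_calibration(name): a dict with "mtx" (3x3 intrinsics, pixels), "position" and "attitude" of the camera in the world; the wrist camera has in their place "mount" (4x4, takes a point from camera to tool coordinates, whose origin is the TCP and whose axes are the flange's). Camera axes: x right, y down, z forward; pixel columns grow to the right and rows downward; lengths in mm; the calibration is good to about 2 mm. A picture is of the moment at which its call begins: read the wrist's pose just before it. get_calibration takes no time and is no camera call.
- close_job(): hands the job in; it is judged then, once.
The state is a dict: "time": time; "joint_positions": joint angles; "dq": joint speeds; "tau": joint torques, N m; "tool_pos": TCP position; "tcp_rot": TCP orientation; "contact_force": force on the tool from outside, world axes, zero at the start; "moment": the same for the moment, N m; "grip_width": finger opening in mm; "finger_force": force on a finger pad.
Only numpy, scipy, OpenCV 4.12 (cv2) and the standard library are available. Lean on these libraries where they do the work, as an engineer would, in place of code of your own. Each camera call takes 0.05 s, during which the arm holds its last target. There are 200 camera calls.

## Working session

There is one attempt and no reset: what is moved stays moved. The work goes in short steps, Python scripts to look and compute and a tool call to move; the robot and the scene stay as the last step left them, time stands still between calls to the robot, and variables do not carry over. Pictures are saved under pics/ and viewed, at most 10 in all, crops included, and the job is handed in when it is done.

Besides the shell and the picture viewer there is one more tool, called after "Request:" in YAML: its name, and indented under it one key for each argument. arm_command: Moves the arm, as the interface text tells. Its arguments: {"type":"object","properties":{"gripper":{"type":"array"},"dp":{"type":"array"},"twist":{"type":"array"}},"required":["gripper","dp","twist"]}

```bash
mkdir -p pics; python3 - <<'E'
from plant import *
import cv2,numpy as np
for n in("scene","top"):
    c=get_calibration(n);print(n,np.round(c["mtx"],1).tolist(),c["position"],c["attitude"])
    cv2.imwrite(f"pics/{n}0.png",capture(n)[:,:,::-1])
print(get_calibration("wrist"));o=get_obs();print(o)
E
```

```text
scene [[527.1, 0.0, 284.3], [0.0, 527.1, 219.1], [0.0, 0.0, 1.0]] [1165.3242611   952.54706029  959.41992778] [-2.24926937 -0.01586449  2.58870797]
top [[415.9, 0.0, 284.7], [0.0, 415.9, 205.1], [0.0, 0.0, 1.0]] [ 474.41892536   10.0857937  1026.83989666] [-3.04107403 -0.03057103 -1.5765241 ]
{'mtx': array([[319.32921058,   0.        , 281.1428639 ],
       [  0.        , 319.32921058, 204.58954886],
       [  0.        ,   0.        ,   1.        ]]), 'mount': array([[-4.59252073e-04, -9.67725351e-01, -2.52006813e-01,
         6.76914152e+01],
       [ 9.99999611e-01, -2.54504151e-04, -8.45063563e-04,
        -3.62228909e-01],
       [ 7.53652654e-04, -2.52007102e-01,  9.67725091e-01,
        -1.57477490e+02],
       [ 0.00000000e+00,  0.00000000e+00,  0.00000000e+00,
         1.00000000e+00]])}
{'time': 0.1, 'joint_positions': array([ 1.14098695e+00,  3.42618449e-01,  1.52488799e+00, -3.14682046e-05,
        1.27539625e+00, -1.46010108e-01]), 'dq': array([ 6.59134151e-05, -1.17108053e-03, -2.88559222e-03,  5.22930562e-04,
        1.87323718e-04,  3.78056045e-05]), 'tau': array([ 1.56231221e-03, -4.31994867e+01, -2.44697142e+01,  7.19687738e-02,
        5.25408180e-02, -5.65272126e-05]), 'tool_pos': array([146.84901217, 503.68145405, 226.14410906]), 'tcp_rot': array([-3.14029217e+00, -1.60827146e-04,  2.85780246e+00]), 'contact_force': array([-0.4776061 ,  1.07483865, -0.94652564]), 'moment': array([0.01087397, 0.00818   , 0.02742605]), 'finger_force': 0.0, 'grip_width': 91.6600894737564}
```

View pics/top0.png

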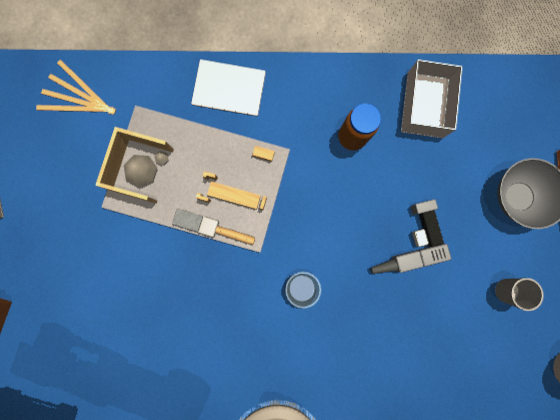

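View pics/scene0.png

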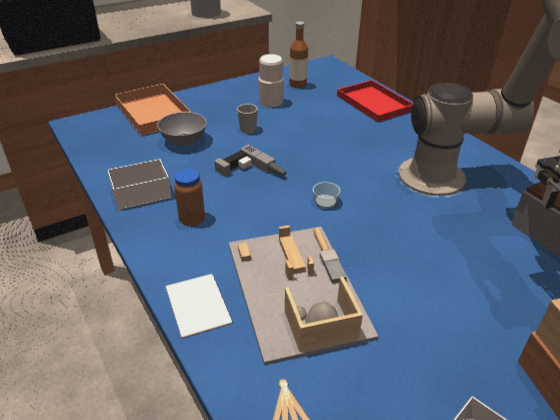

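The top view shows the duster at about (430,250), with its nozzle tip at (370,270) and foot at (426,206). The board spans about (103..289, 107..251), with the rest pad at (233,195) and the bay on the left. The robot base is at the bottom, so image left is +y and image up is +x.

```bash
cat > h.py <<'E'
from plant import *
import cv2,numpy as np
from scipy.spatial.transform import Rotation as R
def cam(n,o=None):
    c=get_calibration(n)
    if n=="wrist":
        T=np.eye(4);T[:3,:3]=R.from_euler("xyz",o["tcp_rot"]).as_matrix();T[:3,3]=o["tool_pos"]
        M=T@c["mount"];return c["mtx"],M[:3,3],M[:3,:3]
    return c["mtx"],np.array(c["position"]),R.from_euler("xyz",c["attitude"]).as_matrix()
def pt(C,uv,z):
    K,p,A=C;uv=np.atleast_2d(uv).astype(float)
    d=(A@np.linalg.inv(K)@np.c_[uv,np.ones(len(uv))].T).T
    return p+d*((z-p[2])/d[:,2])[:,None]
E
python3 - <<'E'
from h import *
np.set_printoptions(suppress=True,precision=1)
C=cam("top");im=cv2.imread("pics/top0.png");hsv=cv2.cvtColor(im,cv2.COLOR_BGR2HSV)
m=((hsv[...,1]<150)|(hsv[...,0]<60)).astype(np.uint8)*255; m=cv2.morphologyEx(m,cv2.MORPH_OPEN,np.ones((3,3)))
# board
w=m.copy();w[:100]=0;w[:,:98]=0;w[260:]=0;w[:,295:]=0
n=max(cv2.findContours(w,0,1)[0],key=cv2.contourArea);r=cv2.minAreaRect(n);b=cv2.boxPoints(r);P=pt(C,b,12);print("board",b.tolist(),"\n",P,np.linalg.norm(P[0]-P[1]),np.linalg.norm(P[1]-P[2]))
# wood pad
w=((hsv[...,0]<25)&(hsv[...,1]>110)&(hsv[...,2]>120)).astype(np.uint8)
w[:,:190]=0;w[215:]=0;w[:140]=0;w[:,275:]=0
for c in cv2.findContours(w,0,1)[0]:
    if cv2.contourArea(c)>20: r=cv2.minAreaRect(c);print("wood",r,pt(C,[r[0]],30))
for nm,uv,z in(("tip",(370,270),20),("foot",(426,206),40),("rear",(450,251),30)):print(nm,pt(C,[uv],z))
cv2.imwrite("pics/c1.png",cv2.resize(np.hstack([im[130:260,180:300],im[190:320,350:470]]),None,fx=3,fy=3,interpolation=2))
E
```

```text
board [[89.0769271850586, 204.38461303710938], [118.90474700927734, 99.47293090820312], [290.4860534667969, 148.255859375], [260.6582336425781, 253.16754150390625]] 
 [[579.6 451.8  12. ]
 [841.7 389.3  12. ]
 [718.8 -36.8  12. ]
 [459.8  37.3  12. ]] 269.426964843942 443.56038297714457
wood ((262.6981201171875, 202.55662536621094), (3.5713741779327393, 11.95036792755127), 15.945395469665527) [[581.1  31.9  30. ]]
wood ((202.70001220703125, 197.4000244140625), (11.067971229553223, 4.743415832519531), 18.434947967529297) [[593.9 175.7  30. ]]
wood ((233.40438842773438, 195.1183624267578), (51.07675552368164, 14.27901840209961), 16.313852310180664) [[599.3 102.3  30. ]]
wood ((209.0609588623047, 174.4512176513672), (11.926606178283691, 4.1963982582092285), 6.34019136428833) [[649.7 161.2  30. ]]
wood ((263.132080078125, 153.0377197265625), (20.05463981628418, 9.61523723602295), 15.94539737701416) [[702.5  30.8  30. ]]
tip [[ 418.  -226.3   20. ]]
foot [[ 570.7 -361.5   40. ]]
rear [[ 462.5 -419.4   30. ]]
```

View pics/c1.png

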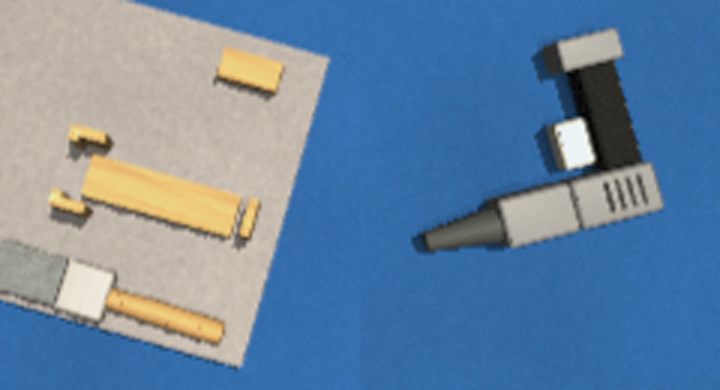

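The crop shows the barrel's top corners, pad, foot pad and rear wall clearly. I'll solve for the poses and plan the approach.

```bash
cat >> h.py <<'E'
np.set_printoptions(suppress=True,precision=2)
def plan(wps,start=None):
    """wps: list of (x,y,z,yaw_deg or None); prints rows of dp/twist, padded to 5"""
    if start is None:
        o=get_obs();p=np.array(o["tool_pos"]);y=np.degrees(o["tcp_rot"][2])
    else: p=np.array(start[:3],float);y=start[3]
    rows=[]
    for w in wps:
        t=np.array(w[:3],float);ty=y if w[3] is None else w[3]
        while True:
            d=t-p;dy=(ty-y+180)%360-180
            Rm=R.from_euler("xyz",[np.pi,0,np.radians(y)])
            l=Rm.inv().apply(d)/25;n=max(abs(l).max(),abs(dy)/5*0+0)
            tw=np.clip(-dy/5,-1,1)
            if n<.03 and abs(tw)<.05:break
            s=np.round(l/max(1,n),2);tw=round(tw,1)
            rows.append((s.tolist(),tw));p=p+Rm.apply(s*25);y=y-5*tw
    for i in range(0,len(rows),5):
        q=rows[i:i+5];q+=[([0,0,0],0)]*(5-len(q))
        print([r[0] for r in q],[r[1] for r in q])
    print("end",p,y)
E
python3 - <<'E'
from h import *
C=cam("top")
uv=np.array([(497,203),(509,247),(652,164),(664,208)],float);uv=np.c_[350+(uv[:,0]-360)/3,190+uv[:,1]/3]
P=pt(C,uv,40);print(P)
f=(P[0]+P[1])/2;r=(P[2]+P[3])/2;d=(f-r)[:2];print(np.linalg.norm(d),np.linalg.norm(P[0]-P[1]));yaw=np.arctan2(d[1],d[0]);ux=d/np.linalg.norm(d)
org=(f+r)[:2]/2-5*ux;g=org+30*ux;print("duster",org,np.degrees(yaw),"grip",g, "tip pred",org+130*ux)
plan([(420,400,226,None),(g[0],g[1],200,np.degrees(yaw))])
E
```

```text
[[ 447.63 -283.69   40.  ]
 [ 413.12 -292.12   40.  ]
 [ 477.67 -409.33   40.  ]
 [ 442.82 -417.4    40.  ]]
128.97078623199113 35.525553079467144
duster [ 446.47 -355.5 ] 103.39139847244736 grip [ 439.52 -326.32] tip pred [ 416.36 -229.03]
[[-1.0, -0.08, 0.0], [-1.0, -0.08, 0.0], [-1.0, -0.08, 0.0], [-1.0, -0.08, 0.0], [-1.0, -0.08, 0.0]] [np.float64(-0.0), np.float64(-0.0), np.float64(-0.0), np.float64(-0.0), np.float64(-0.0)]
[[-1.0, -0.08, 0.0], [-1.0, -0.08, 0.0], [-1.0, -0.08, 0.0], [-1.0, -0.08, 0.0], [-1.0, -0.08, 0.0]] [np.float64(-0.0), np.float64(-0.0), np.float64(-0.0), np.float64(-0.0), np.float64(-0.0)]
[[-1.0, -0.07, 0.0], [-0.65, -0.05, 0.01], [-0.32, -1.0, 0.04], [-0.42, -1.0, 0.04], [-0.53, -1.0, 0.04]] [np.float64(-0.0), np.float64(-0.0), np.float64(1.0), np.float64(1.0), np.float64(1.0)]
[[-0.64, -1.0, 0.04], [-0.78, -1.0, 0.05], [-0.93, -1.0, 0.05], [-1.0, -0.91, 0.05], [-1.0, -0.76, 0.04]] [np.float64(1.0), np.float64(1.0), np.float64(1.0), np.float64(1.0), np.float64(1.0)]
[[-1.0, -0.63, 0.04], [-1.0, -0.51, 0.04], [-1.0, -0.41, 0.04], [-1.0, -0.31, 0.04], [-1.0, -0.22, 0.04]] [np.float64(1.0), np.float64(1.0), np.float64(1.0), np.float64(1.0), np.float64(0.1)]
[[-1.0, -0.21, 0.04], [-1.0, -0.21, 0.04], [-1.0, -0.21, 0.03], [-1.0, -0.21, 0.04], [-1.0, -0.21, 0.03]] [np.float64(-0.0), np.float64(-0.0), np.float64(-0.0), np.float64(-0.0), np.float64(-0.0)]
[[-1.0, -0.21, 0.04], [-1.0, -0.2, 0.03], [-1.0, -0.21, 0.04], [-1.0, -0.2, 0.03], [-1.0, -0.21, 0.04]] [np.float64(-0.0), np.float64(-0.0), np.float64(-0.0), np.float64(-0.0), np.float64(-0.0)]
[[-1.0, -0.2, 0.03], [-1.0, -0.21, 0.04], [-1.0, -0.2, 0.03], [-0.62, -0.13, 0.03], [0, 0, 0]] [np.float64(-0.0), np.float64(-0.0), np.float64(-0.0), np.float64(-0.0), 0]
end [ 439.5  -326.2   199.89] 103.24001989077681
```

Request:
arm_command:
  gripper: [90, 90, 90, 90, 90]
  dp:
    - [-1, -0.08, 0]
    - [-1, -0.08, 0]
    - [-1, -0.08, 0]
    - [-1, -0.08, 0]
    - [-1, -0.08, 0]
  twist: [0, 0, 0, 0, 0]

```text
time: 0.72
tool_pos: [264.8, 458.9, 226.3]
tcp_rot: [-3.141, -0.0, 2.858]
contact_force: [1.2, 0.3, -0.4]
grip_width: 90.1
finger_force: 0.0
```

Request:
arm_command:
  gripper: [90, 90, 90, 90, 90]
  dp:
    - [-1, -0.08, 0]
    - [-1, -0.08, 0]
    - [-1, -0.08, 0]
    - [-1, -0.08, 0]
    - [-1, -0.08, 0]
  twist: [0, 0, 0, 0, 0]

```text
time: 1.35
tool_pos: [382.0, 414.3, 226.3]
tcp_rot: [-3.141, -0.001, 2.858]
contact_force: [0.2, 0.0, 0.2]
grip_width: 89.6
finger_force: 0.0
```

Request:
arm_command:
  gripper: [90, 90, 90, 90, 90]
  dp:
    - [-1, -0.07, 0]
    - [-0.65, -0.05, 0]
    - [-0.32, -1, 0.04]
    - [-0.42, -1, 0.04]
    - [-0.53, -1, 0.04]
  twist: [0, 0, 1, 1, 1]

```text
time: 1.98
tool_pos: [422.1, 318.1, 223.4]
tcp_rot: [-3.141, -0.0, 2.594]
contact_force: [-0.9, -0.6, 0.5]
grip_width: 90.2
finger_force: 0.0
```

Request:
arm_command:
  gripper: [90, 90, 90, 90, 90]
  dp:
    - [-0.64, -1, 0.04]
    - [-0.78, -1, 0.05]
    - [-0.93, -1, 0.05]
    - [-1, -0.91, 0.05]
    - [-1, -0.76, 0.04]
  twist: [1, 1, 1, 1, 1]

```text
time: 2.6
tool_pos: [426.4, 157.1, 217.9]
tcp_rot: [-3.141, -0.0, 2.157]
contact_force: [0.6, 0.5, -0.3]
grip_width: 90.2
finger_force: 0.0
```

Request:
arm_command:
  gripper: [90, 90, 90, 90, 90]
  dp:
    - [-1, -0.63, 0.04]
    - [-1, -0.51, 0.04]
    - [-1, -0.41, 0.04]
    - [-1, -0.31, 0.04]
    - [-1, -0.22, 0.04]
  twist: [1, 1, 1, 1, 0.1]

```text
time: 3.22
tool_pos: [430.1, 21.1, 212.9]
tcp_rot: [-3.142, -0.0, 1.801]
contact_force: [-0.0, -0.0, -0.1]
grip_width: 90.0
finger_force: 0.0
```

Request:
arm_command:
  gripper: [90, 90, 90, 90, 90]
  dp:
    - [-1, -0.21, 0.04]
    - [-1, -0.21, 0.04]
    - [-1, -0.21, 0.04]
    - [-1, -0.21, 0.04]
    - [-1, -0.21, 0.04]
  twist: [0, 0, 0, 0, 0]

```text
time: 3.85
tool_pos: [433.2, -106.6, 207.9]
tcp_rot: [-3.142, -0.0, 1.802]
contact_force: [0.6, 0.3, 0.1]
grip_width: 89.8
finger_force: 0.0
```

Request:
arm_command:
  gripper: [90, 90, 90, 90, 90]
  dp:
    - [-1, -0.21, 0.04]
    - [-1, -0.21, 0.04]
    - [-1, -0.21, 0.04]
    - [-1, -0.21, 0.04]
    - [-1, -0.21, 0.04]
  twist: [0, 0, 0, 0, 0]

```text
time: 4.47
tool_pos: [436.4, -234.2, 202.8]
tcp_rot: [-3.142, -0.001, 1.802]
contact_force: [0.1, 0.9, -0.4]
grip_width: 89.9
finger_force: 0.0
```

```bash
python3 - <<'E'
from h import *
o=get_obs();print(o["time"],o["tool_pos"],np.degrees(o["tcp_rot"]))
im=capture("wrist");cv2.imwrite("pics/w1.png",im[:,:,::-1])
plan([(439.5,-326.3,120,103.3)])
E
```

```text
4.475 [ 436.35 -234.2   202.8 ] [-180.     -0.03  103.25]
[[-1.0, -0.2, 0.94], [-1.0, -0.2, 0.95], [-1.0, -0.2, 0.94], [-0.5, -0.1, 0.48], [0, 0, 0]] [np.float64(-0.0), np.float64(-0.0), np.float64(-0.0), np.float64(-0.0), 0]
end [ 439.47 -326.23  119.89] 103.1835770265205
```

View pics/w1.png

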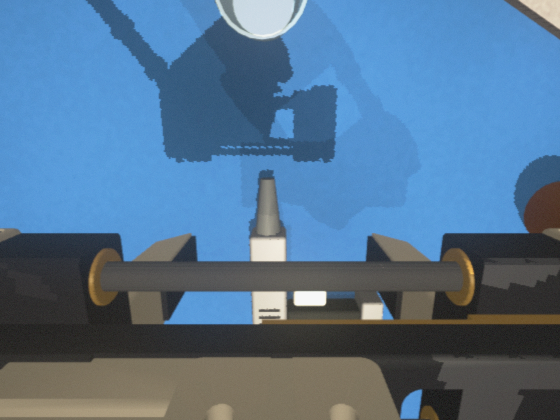

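In the wrist view the nozzle tip is at (266,175), the barrel's front top edge runs from (250,235) to (287,235), and the fingers straddle the axis.

```bash
python3 - <<'E'
from h import *
o=get_obs();C=cam("wrist",o)
f=pt(C,[(250,235),(287,235)],40);t=pt(C,[(266.5,177)],22)[0];print(f,t)
F=f.mean(0);print("front",F, "pred",446.47-.2316*70,-355.5+.9728*70)
d=(t-F)[:2];print(np.degrees(np.arctan2(d[1],d[0])),np.linalg.norm(d))
E
```

```text
[[ 415.21 -293.31   40.  ]
 [ 453.5  -284.36   40.  ]] [ 418.71 -231.69   22.  ]
front [ 434.36 -288.84   40.  ] pred 430.25800000000004 -287.404
105.31389991702967 59.24694925790977
```

```bash
python3 - <<'E'
from h import *
plan([(442.5,-327,100,None),(442.5,-327,5,None)])
E
```

```text
[[-0.87, -0.14, 1.0], [-0.87, -0.14, 1.0], [-0.86, -0.15, 1.0], [-0.87, -0.14, 1.0], [-0.09, -0.02, 0.11]] [np.float64(-0.0), np.float64(-0.0), np.float64(-0.0), np.float64(-0.0), np.float64(-0.0)]
[[0.0, 0.0, 1.0], [0.0, 0.0, 1.0], [0.0, 0.0, 1.0], [0.0, 0.0, 0.8], [0, 0, 0]] [np.float64(-0.0), np.float64(-0.0), np.float64(-0.0), np.float64(-0.0), 0]
end [ 442.49 -327.06    4.89] 103.1835770265205
```

Request:
arm_command:
  gripper: [90, 85, 80, 75, 75]
  dp:
    - [-0.87, -0.14, 1]
    - [-0.87, -0.14, 1]
    - [-0.86, -0.15, 1]
    - [-0.87, -0.14, 1]
    - [-0.09, -0.02, 0.11]
  twist: [0, 0, 0, 0, 0]

```text
time: 5.15
tool_pos: [441.7, -323.4, 98.4]
tcp_rot: [-3.14, -0.003, 1.801]
contact_force: [-0.3, 0.3, 0.5]
grip_width: 74.9
finger_force: 0.0
```

Request:
arm_command:
  gripper: [75, 75, 75, 75, 75]
  dp:
    - [0, 0, 1]
    - [0, 0, 1]
    - [0, 0, 1]
    - [0, 0, 0.7]
    - [0, 0, 0.1]
  twist: [0, 0, 0, 0, 0]

```text
time: 5.78
tool_pos: [442.4, -322.5, 5.1]
tcp_rot: [-3.141, -0.002, 1.802]
contact_force: [-0.2, -0.0, 0.5]
grip_width: 75.1
finger_force: 0.0
```

Request:
arm_command:
  gripper: [50, 30, 30, 30, 30]
  dp:
    - [0, 0, 0]
    - [0, 0, 0]
    - [0, 0, 0]
    - [0, 0, 0]
    - [0, 0, 0]
  twist: [0, 0, 0, 0, 0]

```text
time: 6.4
tool_pos: [442.6, -323.8, 5.6]
tcp_rot: [3.141, 0.0, 1.802]
contact_force: [-0.6, 1.3, 3.2]
grip_width: 39.7
finger_force: 30.0
```

Request:
arm_command:
  gripper: [30, 30, 30, 30, 30]
  dp:
    - [0, 0, -0.5]
    - [0, 0, -1]
    - [0, 0, -1]
    - [0, 0, -1]
    - [0, 0, -0.7]
  twist: [0, 0, 0, 0, 0]

```text
time: 7.02
tool_pos: [442.3, -323.6, 111.6]
tcp_rot: [3.141, 0.0, 1.802]
contact_force: [0.2, 0.5, -3.5]
grip_width: 39.8
finger_force: 29.9
```

```bash
python3 - <<'E'
from h import *
o=get_obs();print(o["tool_pos"],o["grip_width"],o["contact_force"],o["moment"])
im=capture("wrist");cv2.imwrite("pics/w2.png",im[:,:,::-1])
s=np.array([598.2,98.4]);ux=np.array([.277,.961]);g=s+32*ux
plan([(g[0],g[1],120,73.9)])
E
```

```text
[ 442.34 -323.6   111.6 ] 39.84393930027896 [ 0.17  0.5  -3.53] [-0.09  0.08  0.  ]
[[1.0, 0.65, -0.02], [1.0, 0.53, -0.01], [1.0, 0.43, -0.01], [1.0, 0.33, -0.01], [1.0, 0.23, -0.01]] [np.float64(1.0), np.float64(1.0), np.float64(1.0), np.float64(1.0), np.float64(1.0)]
[[1.0, 0.14, -0.01], [1.0, 0.06, -0.01], [1.0, 0.06, -0.02], [1.0, 0.06, -0.01], [1.0, 0.06, -0.02]] [np.float64(0.9), np.float64(-0.0), np.float64(-0.0), np.float64(-0.0), np.float64(-0.0)]
[[1.0, 0.06, -0.01], [1.0, 0.07, -0.02], [1.0, 0.06, -0.01], [1.0, 0.07, -0.02], [1.0, 0.06, -0.01]] [np.float64(-0.0), np.float64(-0.0), np.float64(-0.0), np.float64(-0.0), np.float64(-0.0)]
[[1.0, 0.07, -0.02], [1.0, 0.06, -0.01], [1.0, 0.07, -0.02], [0.76, 0.05, -0.01], [0, 0, 0]] [np.float64(-0.0), np.float64(-0.0), np.float64(-0.0), np.float64(-0.0), 0]
end [607.09 129.15 120.09] 73.73977757121568
```

View pics/w2.png

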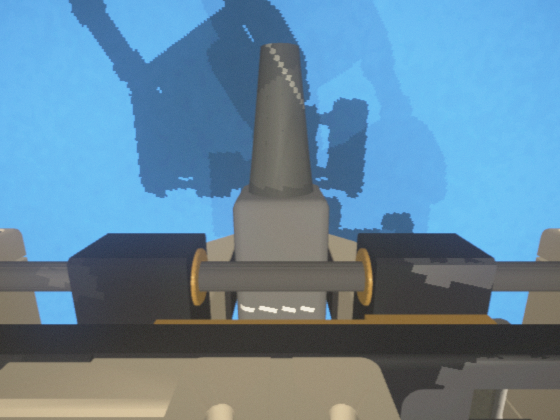

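```bash
python3 - <<'E'
from h import *
o=get_obs();C=cam("wrist",o);t=np.array(o["tool_pos"]);Rm=R.from_euler("xyz",o["tcp_rot"])
for uv,h in(((236,192),34.4),((327,192),34.4),((282,45),18)):print(Rm.inv().apply(pt(C,[uv],t[2]+h)[0]-t))
E
```

```text
[ 40.24 -18.32 -34.56]
[ 40.2   17.52 -34.49]
[ 96.59  -0.17 -18.29]
```

Request:
arm_command:
  gripper: [30, 30, 30, 30, 30]
  dp:
    - [1, 0.65, 0]
    - [1, 0.53, 0]
    - [1, 0.43, 0]
    - [1, 0.33, 0]
    - [1, 0.23, 0]
  twist: [1, 1, 1, 1, 1]

```text
time: 7.7
tool_pos: [488.9, -193.4, 109.9]
tcp_rot: [-3.141, -0.001, 1.363]
contact_force: [0.5, -0.5, -4.2]
grip_width: 39.6
finger_force: 29.9
```

Request:
arm_command:
  gripper: [30, 30, 30, 30, 30]
  dp:
    - [1, 0.14, 0]
    - [1, 0.06, -0.1]
    - [1, 0.06, -0.1]
    - [1, 0.06, -0.1]
    - [1, 0.06, -0.1]
  twist: [0.9, 0, 0, 0, 0]

```text
time: 8.32
tool_pos: [531.1, -75.5, 119.9]
tcp_rot: [-3.14, -0.0, 1.287]
contact_force: [-0.3, 0.2, -3.1]
grip_width: 40.0
finger_force: 29.9
```

Request:
arm_command:
  gripper: [30, 30, 30, 30, 30]
  dp:
    - [1, 0.06, 0]
    - [1, 0.06, 0]
    - [1, 0.06, 0]
    - [1, 0.06, 0]
    - [1, 0.06, 0]
  twist: [0, 0, 0, 0, 0]

```text
time: 8.95
tool_pos: [573.2, 42.3, 119.7]
tcp_rot: [-3.14, 0.0, 1.287]
contact_force: [-0.0, 0.1, -4.8]
grip_width: 39.9
finger_force: 29.9
```

Request:
arm_command:
  gripper: [30, 30, 30, 30, 30]
  dp:
    - [1, 0.06, 0]
    - [0.8, 0.06, 0]
    - [0.5, 0, 0]
    - [0, 0, 0]
    - [0, 0, 0]
  twist: [0, 0, 0, 0, 0]

```text
time: 9.57
tool_pos: [592.3, 95.2, 120.1]
tcp_rot: [-3.141, 0.0, 1.287]
contact_force: [0.1, -0.7, -3.9]
grip_width: 40.1
finger_force: 29.9
```

```bash
python3 - <<'E'
from h import *
o=get_obs();print(o["time"],o["tool_pos"],np.degrees(o["tcp_rot"]))
cv2.imwrite("pics/w3.png",capture("wrist")[:,:,::-1])
cv2.imwrite("pics/t3.png",capture("top")[:,:,::-1])
E
```

```text
9.575 [592.28  95.22 120.1 ] [-179.98    0.02   73.72]
```

View pics/w3.png

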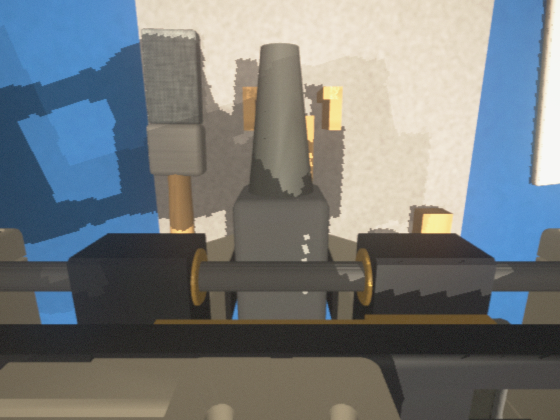

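Wrist view: nozzle tip at (280,47), left cheek around cols 243–258 and right cheek at cols 321–343, rows 87–130. The stop's inner edge is at col 321.

```bash
python3 - <<'E'
from h import *
C=cam("wrist",dict(tool_pos=[592.28,95.22,120.1],tcp_rot=np.radians([-179.98,.02,73.72])))
s=np.array([598.2,98.4]);a=np.radians(73.9);ux=np.array([np.cos(a),np.sin(a)]);uy=np.array([-ux[1],ux[0]])
for uv,exp in(((321,88),(84,-20.5)),((343,88),(84,None)),((343,129),(56,None)),((243,88),(84,None)),((243,129),(56,None)),((450,210),"foot front -11/-131 z30")):
    p=pt(C,[uv],55 if isinstance(exp,tuple) else 30)[0][:2]-s;print(exp,p@ux,p@uy)
im=cv2.imread("pics/w3.png")[60:250,220:470];cv2.imwrite("pics/c3.png",cv2.resize(im,None,fx=3,fy=3,interpolation=2))
E
```

```text
(84, -20.5) 83.37137519469017 -21.41819897223425
(84, None) 83.32027775497889 -35.88963248689588
(56, None) 57.06704571619639 -37.07693319645759
(84, None) 83.55250096054101 29.878881529454503
(56, None) 57.312246128335715 30.76335089142708
foot front -11/-131 z30 -7.295825543843897 -130.81945908638835
```

View pics/c3.png

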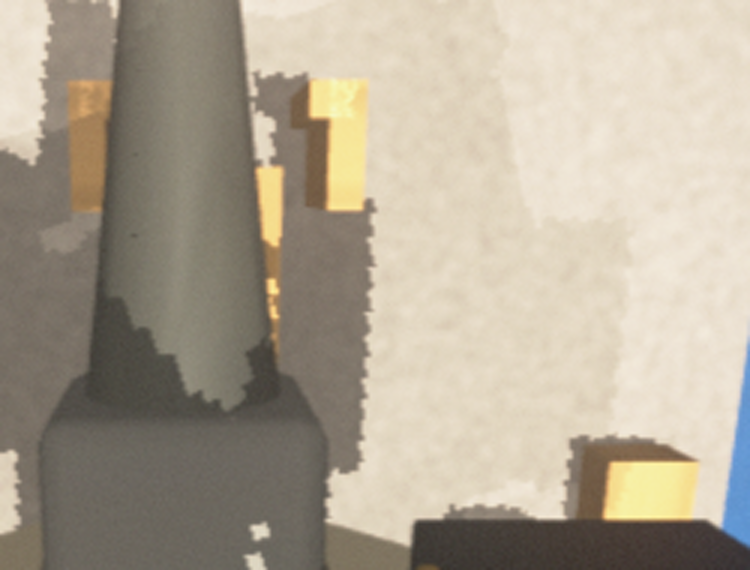

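```bash
python3 - <<'E'
from h import *
plan([(609.5,128.5,110,None),(609.5,128.5,60,None)])
E
```

```text
[[1.0, 0.19, 0.28], [0.48, 0.09, 0.13], [-0.0, 0.0, 1.0], [-0.0, 0.0, 1.0], [0, 0, 0]] [np.float64(-0.0), np.float64(-0.0), np.float64(-0.0), np.float64(-0.0), 0]
end [609.46 128.63  59.99] 73.6912769946035
```

Request:
arm_command:
  gripper: [30, 30, 30, 30, 30]
  dp:
    - [1, 0.19, 0.28]
    - [0.48, 0.09, 0.13]
    - [0, 0, 0.8]
    - [0, 0, 0.8]
    - [0, 0, 0.2]
  twist: [0, 0, 0, 0, 0]

```text
time: 10.3
tool_pos: [608.6, 129.0, 63.6]
tcp_rot: [-3.139, 0.001, 1.287]
contact_force: [0.4, 0.6, -3.3]
grip_width: 39.6
finger_force: 29.9
```

Request:
arm_command:
  gripper: [30, 30, 30, 30, 30]
  dp:
    - [0, 0, 0]
    - [0, 0, 0]
    - [0, 0, 0]
    - [0, 0, 0]
    - [0, 0, 0]
  twist: [0, 0, 0, 0, 0]

```text
time: 10.92
tool_pos: [609.7, 129.4, 65.2]
tcp_rot: [3.141, -0.0, 1.287]
contact_force: [0.3, -0.4, -4.2]
grip_width: 39.7
finger_force: 29.9
```

```bash
python3 - <<'E'
from h import *
o=get_obs();print(o["tool_pos"],np.degrees(o["tcp_rot"]))
plan([(609.5,128.5,36.5,73.8)])
im=capture("wrist");cv2.imwrite("pics/w4.png",cv2.resize(im[0:290,180:480,::-1],None,fx=2,fy=2))
E
```

```text
[609.68 129.43  65.19] [179.98  -0.01  73.74]
[[-0.03, 0.0, 1.0], [-0.01, 0.0, 0.15], [0, 0, 0], [0, 0, 0], [0, 0, 0]] [np.float64(-0.0), np.float64(-0.0), 0, 0, 0]
end [609.4  128.47  36.44] 73.74194421220007
```

View pics/w4.png

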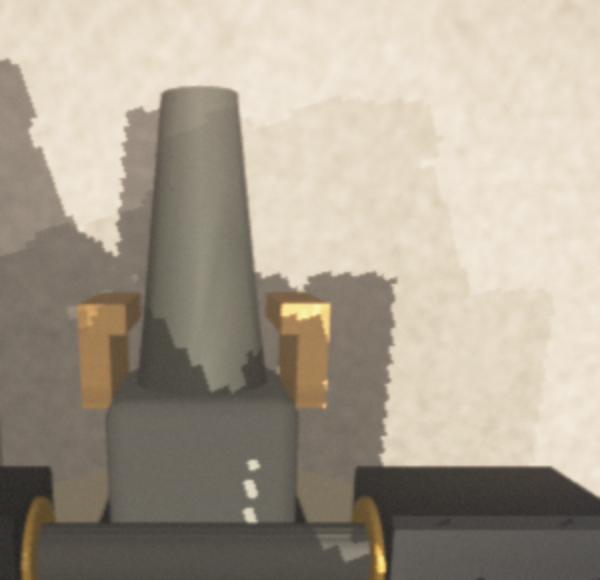

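The view confirms the duster is centred between the cheeks: barrel middle at col 202, cheek middle at col 204. Lowering and releasing.

Request:
arm_command:
  gripper: [30, 30, 30, 30, 30]
  dp:
    - [-0.03, 0, 0.6]
    - [0, 0, 0.4]
    - [0, 0, 0.15]
    - [0, 0, 0]
    - [0, 0, 0]
  twist: [0, 0, 0, 0, 0]

```text
time: 11.6
tool_pos: [609.5, 128.7, 36.0]
tcp_rot: [3.142, -0.0, 1.287]
contact_force: [-0.4, -0.7, -4.1]
grip_width: 39.8
finger_force: 30.0
```

Request:
arm_command:
  gripper: [44, 50, 60, 60, 60]
  dp:
    - [0, 0, 0]
    - [0, 0, 0]
    - [0, 0, 0]
    - [0, 0, 0]
    - [0, 0, 0]
  twist: [0, 0, 0, 0, 0]

```text
time: 12.22
tool_pos: [609.4, 128.7, 36.3]
tcp_rot: [3.141, -0.0, 1.287]
contact_force: [-0.5, 0.1, 0.7]
grip_width: 60.1
finger_force: 0.0
```

Request:
arm_command:
  gripper: [60, 60, 60, 60, 80]
  dp:
    - [0, 0, -0.8]
    - [0, 0, -1]
    - [0, 0, -1]
    - [0, 0, -1]
    - [0, 0, -1]
  twist: [0, 0, 0, 0, 0]

```text
time: 12.85
tool_pos: [609.3, 128.7, 157.1]
tcp_rot: [3.142, -0.0, 1.287]
contact_force: [0.6, 0.1, 0.3]
grip_width: 66.0
finger_force: 0.0
```

```bash
python3 - <<'E'
from h import *
o=get_obs();print(o["tool_pos"],np.degrees(o["tcp_rot"]))
cv2.imwrite("pics/w5.png",capture("wrist")[:,:,::-1])
a=np.radians(73.9);ux=np.array([np.cos(a),np.sin(a)]);uy=np.array([-ux[1],ux[0]])
g=np.array([600.6,97.7])-24*ux-47*uy
plan([(g[0],g[1],150,163.9)])
E
```

```text
[609.32 128.67 157.07] [180.    -0.01  73.74]
[[-1.0, 0.81, 0.19], [-1.0, 0.67, 0.18], [-0.37, 0.21, 0.06], [-0.0, -0.0, 0.0], [-0.0, -0.0, 0.0]] [np.float64(-1.0), np.float64(-1.0), np.float64(-1.0), np.float64(-1.0), np.float64(-1.0)]
[[-0.0, -0.0, 0.0], [-0.0, -0.0, 0.0], [-0.0, -0.0, 0.0], [0.0, -0.0, 0.0], [0.0, -0.0, 0.0]] [np.float64(-1.0), np.float64(-1.0), np.float64(-1.0), np.float64(-1.0), np.float64(-1.0)]
[[0.0, -0.0, 0.0], [0.0, -0.0, 0.0], [0.0, -0.0, 0.0], [0.0, -0.0, 0.0], [0.0, -0.0, 0.0]] [np.float64(-1.0), np.float64(-1.0), np.float64(-1.0), np.float64(-1.0), np.float64(-1.0)]
[[0.0, -0.0, 0.0], [0.0, -0.0, 0.0], [0.0, -0.0, 0.0], [0, 0, 0], [0, 0, 0]] [np.float64(-1.0), np.float64(-1.0), np.float64(-1.0), 0, 0]
end [639.22  61.65 150.1 ] 163.746030519887
```

View pics/w5.png

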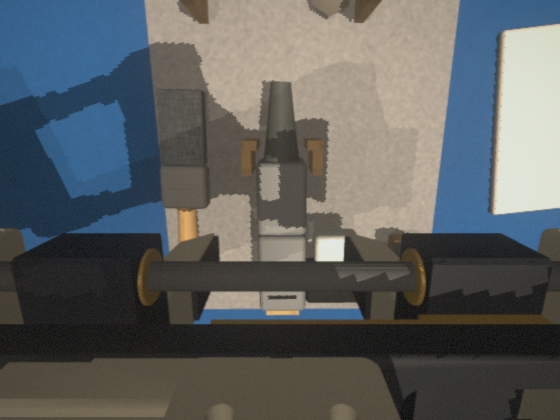

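The duster lies centred in the rest: barrel cols 259–306, front edge at row 160, and the trigger's white top spans (316–345, 237–262).

```bash
python3 - <<'E'
from h import *
C=cam("wrist",dict(tool_pos=[609.32,128.67,157.07],tcp_rot=np.radians([180,-.01,73.74])))
a=np.radians(73.9);ux=np.array([np.cos(a),np.sin(a)]);uy=np.array([-ux[1],ux[0]]);s=np.array([600.6,97.7])
for n,uv,z in(("tip 130",(280,82),56),("front 70,20",(258,160),70),("front 70,-20",(306,160),70),("rear -60",(283,309),70),("trig front 7,-28",(316,237),62),("trig 7,-66",(345,237),62)):
    p=pt(C,[uv],z)[0][:2]-s;print(n,p@ux,p@uy)
E
```

```text
tip 130 128.13751186997683 1.0179609806375254
front 70,20 70.65989064213532 18.020381136485256
front 70,-20 70.53652900057091 -18.632368551668627
rear -60 -57.87931045124801 -0.8394511998966401
trig front 7,-28 5.128294605089664 -28.706802098962243
trig 7,-66 5.039777118837437 -53.05587255309216
```

Request:
arm_command:
  gripper: [85, 85, 85, 85, 85]
  dp:
    - [-1, 0.81, 0.19]
    - [-1, 0.67, 0.18]
    - [-0.37, 0.21, 0.06]
    - [0, 0, 0]
    - [0, 0, 0]
  twist: [-1, -1, -1, -1, -1]

```text
time: 13.52
tool_pos: [637.5, 61.1, 144.8]
tcp_rot: [-3.141, -0.0, 1.726]
contact_force: [1.1, -0.4, -0.0]
grip_width: 85.0
finger_force: 0.0
```

Request:
arm_command:
  gripper: [85, 85, 85, 85, 85]
  dp:
    - [0, 0, 0]
    - [0, 0, 0]
    - [0, 0, 0]
    - [0, 0, 0]
    - [0, 0, 0]
  twist: [-1, -1, -1, -1, -1]

```text
time: 14.15
tool_pos: [637.4, 61.5, 144.9]
tcp_rot: [-3.141, -0.0, 2.163]
contact_force: [-0.4, 0.0, 0.5]
grip_width: 84.7
finger_force: 0.0
```

Request:
arm_command:
  gripper: [85, 85, 85, 85, 85]
  dp:
    - [0, 0, 0]
    - [0, 0, 0]
    - [0, 0, 0]
    - [0, 0, 0]
    - [0, 0, 0]
  twist: [-1, -1, -1, -1, -1]

```text
time: 14.78
tool_pos: [637.4, 61.5, 144.9]
tcp_rot: [-3.141, -0.0, 2.599]
contact_force: [0.2, -0.0, 0.1]
grip_width: 84.8
finger_force: 0.0
```

Request:
arm_command:
  gripper: [85, 85, 85, 85, 85]
  dp:
    - [0, 0, 0]
    - [0, 0, 0]
    - [0, 0, 0]
    - [0, 0, 0]
    - [0, 0, 0]
  twist: [-1, -1, -1, 0, 0]

```text
time: 15.4
tool_pos: [637.5, 61.4, 145.2]
tcp_rot: [-3.142, -0.0, 2.856]
contact_force: [-0.6, -0.3, -0.4]
grip_width: 85.0
finger_force: 0.0
```

```bash
python3 - <<'E'
from h import *
a=np.radians(73.9);ux=np.array([np.cos(a),np.sin(a)]);uy=np.array([-ux[1],ux[0]])
g=np.array([600.6,97.7])-24*ux-47*uy
o=get_obs();print(np.degrees(o["tcp_rot"]))
plan([(g[0],g[1],130,163.9),(g[0],g[1],32,163.9)])
E
```

```text
[-180.     -0.02  163.64]
[[-0.06, 0.02, 0.61], [0.0, 0.0, 1.0], [0.0, 0.0, 1.0], [0.0, 0.0, 1.0], [0.0, 0.0, 0.92]] [np.float64(-0.1), np.float64(0.0), np.float64(0.0), np.float64(0.0), np.float64(0.0)]
end [639.08  61.49  31.94] 164.14422153232405
```

Request:
arm_command:
  gripper: [85, 85, 85, 85, 85]
  dp:
    - [-0.06, 0.02, 0.6]
    - [0, 0, 1]
    - [0, 0, 1]
    - [0, 0, 0.8]
    - [0, 0, 0.6]
  twist: [0, 0, 0, 0, 0]

```text
time: 16.02
tool_pos: [638.5, 61.5, 43.4]
tcp_rot: [-3.141, -0.002, 2.857]
contact_force: [-0.3, -0.7, 0.6]
grip_width: 85.0
finger_force: 0.0
```

Request:
arm_command:
  gripper: [80, 75, 71, 71, 71]
  dp:
    - [0, 0, 0.4]
    - [0, 0, 0]
    - [0, 0, 0]
    - [0, 0, 0]
    - [0, 0, 0]
  twist: [0, 0, 0, 0, 0]

```text
time: 16.65
tool_pos: [639.5, 61.5, 36.0]
tcp_rot: [3.141, 0.001, 2.858]
contact_force: [0.2, 0.3, -0.8]
grip_width: 70.9
finger_force: 0.0
```

```bash
python3 - <<'E'
from h import *
o=get_obs();print(o["tool_pos"],o["tcp_rot"],o["grip_width"],o["contact_force"])
plan([(639.08,61.5,32,None)])
cv2.imwrite("pics/w6.png",capture("wrist")[:,:,::-1])
E
```

```text
[639.47  61.5   36.05] [3.14 0.   2.86] 70.90476831305925 [ 0.2   0.27 -0.84]
[[0.01, -0.0, 0.16], [0, 0, 0], [0, 0, 0], [0, 0, 0], [0, 0, 0]] [np.float64(-0.0), 0, 0, 0, 0]
end [639.23  61.57  32.05] 163.73697263656535
```

View pics/w6.png

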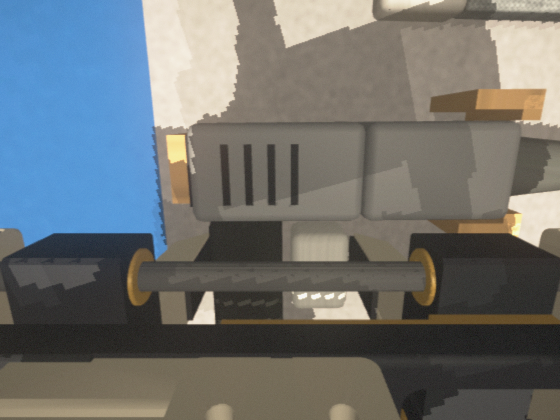

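The fingers straddle the black grip (left, col 213) and the trigger (right, col 348) with roughly equal gaps. Closing in small steps.

Request:
arm_command:
  gripper: [68, 65, 63, 62, 61]
  dp:
    - [0, 0, 0.16]
    - [0, 0, 0]
    - [0, 0, 0]
    - [0, 0, 0]
    - [0, 0, 0]
  twist: [0, 0, 0, 0, 0]

```text
time: 17.32
tool_pos: [639.1, 61.3, 31.4]
tcp_rot: [-3.141, -0.0, 2.858]
contact_force: [0.4, -3.0, -1.3]
grip_width: 61.2
finger_force: 3.1
```

Request:
arm_command:
  gripper: [59.5, 58, 56.5, 55, 54]
  dp:
    - [0, -0.03, 0]
    - [0, -0.03, 0]
    - [0, -0.03, 0]
    - [0, -0.03, 0]
    - [0, -0.02, 0]
  twist: [0, 0, 0, 0, 0]

```text
time: 17.95
tool_pos: [638.1, 58.3, 31.4]
tcp_rot: [3.141, -0.0, 2.858]
contact_force: [0.1, 0.9, -1.8]
grip_width: 54.1
finger_force: 4.5
```

Request:
arm_command:
  gripper: [53.8, 53.8, 53.8, 53.8, 53.8]
  dp:
    - [0, 0, 0]
    - [0, 0, 0]
    - [0, 0, 0]
    - [0, 0, 0]
    - [0, 0, 0]
  twist: [0, 0, 0, 0, 0]

```text
time: 18.58
tool_pos: [638.1, 58.2, 31.4]
tcp_rot: [3.142, -0.0, 2.858]
contact_force: [-0.9, 0.4, -2.0]
grip_width: 53.8
finger_force: 11.0
```

Request:
arm_command:
  gripper: [53.8, 53.8, 53.8, 53.8, 53.8]
  dp:
    - [0, 0, 0]
    - [0, 0, 0]
    - [0, 0, 0]
    - [0, 0, 0]
    - [0, 0, 0]
  twist: [0, 0, 0, 0, 0]

```text
time: 19.2
tool_pos: [638.2, 58.2, 31.4]
tcp_rot: [3.142, -0.0, 2.858]
contact_force: [-0.3, 1.2, -2.0]
grip_width: 53.6
finger_force: 11.0
```

Request:
arm_command:
  gripper: [52, 50, 48.5, 47.5, 46.8]
  dp:
    - [0, -0.03, 0]
    - [0, -0.04, 0]
    - [0, -0.03, 0]
    - [0, -0.02, 0]
    - [0, -0.02, 0]
  twist: [0, 0, 0, 0, 0]

```text
time: 19.82
tool_pos: [637.2, 54.8, 31.5]
tcp_rot: [3.141, 0.0, 2.858]
contact_force: [-0.0, 1.9, -2.5]
grip_width: 47.3
finger_force: 16.8
```

Request:
arm_command:
  gripper: [46.8, 46.8, 46.8, 46.8, 46.8]
  dp:
    - [0, 0, 0]
    - [0, 0, 0]
    - [0, 0, 0]
    - [0, 0, 0]
    - [0, 0, 0]
  twist: [0, 0, 0, 0, 0]

```text
time: 20.45
tool_pos: [637.2, 54.8, 31.5]
tcp_rot: [3.142, 0.0, 2.858]
contact_force: [-0.1, -0.4, -2.0]
grip_width: 47.2
finger_force: 17.5
```

Request:
arm_command:
  gripper: [46.8, 46.8, 46.8, 46.8, 46.8]
  dp:
    - [0, 0, 0]
    - [0, 0, 0]
    - [0, 0, 0]
    - [0, 0, 0]
    - [0, 0, 0]
  twist: [0, 0, 0, 0, 0]

```text
time: 21.08
tool_pos: [637.2, 54.8, 31.5]
tcp_rot: [3.142, 0.0, 2.858]
contact_force: [-0.3, -1.3, -2.6]
grip_width: 46.7
finger_force: 17.7
```

Request:
arm_command:
  gripper: [46.8, 46.8, 46.8, 46.8, 46.8]
  dp:
    - [0, 0, 0]
    - [0, 0, 0]
    - [0, 0, 0]
    - [0, 0, 0]
    - [0, 0, 0]
  twist: [0, 0, 0, 0, 0]

```text
time: 21.7
tool_pos: [637.2, 54.8, 31.5]
tcp_rot: [3.142, 0.0, 2.858]
contact_force: [0.3, -1.3, -1.8]
grip_width: 46.9
finger_force: 17.7
```

Held at about 7 mm of second stage for roughly 2 s. Opening gradually now, re-centring as it opens.

Request:
arm_command:
  gripper: [50, 54, 58, 62, 66]
  dp:
    - [0, 0.06, 0]
    - [0, 0.08, 0]
    - [0, 0.08, 0]
    - [0, 0.08, 0]
    - [0, 0, 0]
  twist: [0, 0, 0, 0, 0]

```text
time: 22.32
tool_pos: [639.5, 62.3, 31.7]
tcp_rot: [3.141, 0.0, 2.858]
contact_force: [0.1, 0.5, -0.0]
grip_width: 65.2
finger_force: 0.0
```

Request:
arm_command:
  gripper: [72, 78, 82, 82, 82]
  dp:
    - [0, 0, 0]
    - [0, 0, 0]
    - [0, 0, 0]
    - [0, 0, 0]
    - [0, 0, 0]
  twist: [0, 0, 0, 0, 0]

```text
time: 22.95
tool_pos: [639.3, 62.0, 31.5]
tcp_rot: [3.141, -0.0, 2.858]
contact_force: [0.1, -0.3, -0.7]
grip_width: 81.8
finger_force: 0.0
```

Request:
arm_command:
  gripper: [82, 82, 82, 82, 82]
  dp:
    - [0, 0, -0.5]
    - [0, 0, -1]
    - [0, 0, -1]
    - [0, 0, -1]
    - [0, 0, -1]
  twist: [0, 0, 0, 0, 0]

```text
time: 23.58
tool_pos: [639.4, 62.0, 145.9]
tcp_rot: [3.141, 0.001, 2.858]
contact_force: [0.2, -0.0, 0.3]
grip_width: 81.9
finger_force: 0.0
```

Request:
arm_command:
  gripper: [82, 82, 82, 82, 82]
  dp:
    - [0, 0, -1]
    - [0, 0, -1]
    - [0, 0, -0.5]
    - [0, 0, 0]
    - [0, 0, 0]
  twist: [0, 0, 0, 0, 0]

```text
time: 24.2
tool_pos: [638.8, 62.0, 205.4]
tcp_rot: [-3.141, -0.002, 2.858]
contact_force: [0.1, -0.7, 0.0]
grip_width: 82.0
finger_force: 0.0
```

```bash
python3 - <<'E'
from h import *
cv2.imwrite("pics/w7.png",capture("wrist")[:,:,::-1])
print(get_obs()["tool_pos"])
E
```

```text
[638.73  62.   205.22]
```

View pics/w7.png

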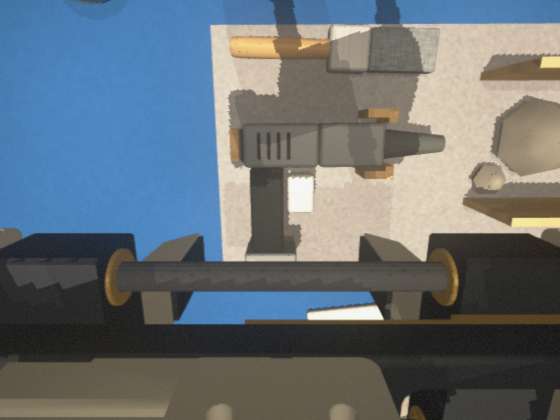

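The duster lies square in the rest: barrel (240–385, 122–167), nozzle towards the stone, trigger out at (288–313, 176–212). The brush is undisturbed and the gripper is clear.

```bash
python3 -c "
from plant import *
print(close_job())"
```

```text
the job is handed in; nothing more can be done
None
```

The job is handed in at about 24 s of the 64 s: the duster lies in the rest with its trigger out and the gripper clear, after about 1.2 s at the pressure point and 2 s in second stage, but the hand-in returned no verdict.

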